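# Close up the watch parts

### The arm

A 6-joint arm with a two-finger parallel gripper is mounted at the origin on the work surface. World frame = base frame: x ahead of the robot, y to its left, z up, the work surface at z = 0. Lengths are in mm, angles in rad, forces in N, time in s.
With the tool pointing down it reaches from about 350 to 775 mm from the base axis. Payload 7.3 kg.
Tool frame: the origin (TCP) lies midway between the tips of the shut fingers; the grasp point (between the pads) lies 19 mm behind it; x points along the fingers, y is the direction in which the jaws open and shut, and the axes are right-handed (so a half turn about x gives the same grasp; the last joint's range is limited). The gripper opens to 92 mm and grips with 3 to 60 N. Pads are 19 mm wide; open, the fingers measure 130 mm over their backs; the gripper's body (75 mm by 190 mm) begins 47 mm behind the grasp point.
Start: joints at [-1.412, 0.342, 1.524, -0, 1.275, -0.146], TCP at [157.577, -500.817, 196.441] pointing down, gripper open.
Joint ranges: [-2.53, 2.53], [-0.77, 2.02], [0.04, 2.7], [-1, 4.14], [0.28, 2.66], [-3.11, 3.11]. Speed limits (rad/s): [2.57, 2.57, 3.14, 3.14, 3.14, 3.14].

### API

Orientations are given as [roll, pitch, yaw] about the fixed x, y, z axes, in that order (R = Rz(yaw) Ry(pitch) Rx(roll)).
In Python, from plant import bot gives the robot as it stands. The module is installed in compiled form; this text tells all that it offers.
- The arm moves only by the shell command python3 -m handwheel 'ROWS' [OPENING]. ROWS is JSON, a list that holds one entry, the list of rows, each a list of 4 numbers: the shift along the tool's x, y, z in cm, then the turn about the tool's x in rad. A call has 1 to 8 rows; each row shifts and turns the commanded pose from where the row before left it, along the tool's axes as they then stand; what a row does not reach is not made up. A row lasts 1/12 s, in which the tool goes at most 41.7 mm and 7.16 degrees, less where a joint would pass 70% of its speed; a pose out of reach is approached as far as the arm can. A call is refused whole if a number of a shift passes 4.17 or a number of a turn 0.125, either way. A call with a gripper value outside its range is refused whole. OPENING is the opening, from 0 (shut) to 1 (fully open), set as the call begins (- or left out, the last holds). The fingers move at their own pace and stop on an object; the grip force is fixed at half the most. Time passes only in rows, so rows that do not move let the fingers close. It gives the time, the measured TCP pose, the force and the opening at its end, in the units of the state.
- bot.get_obs(): the state, without advancing time (a new reading comes with each control period).
- bot.capture(name): name is "side" or "top"; returns (picture, depth): 480x640x3 uint8, red, green, blue; 480x640 float32, mm along the optical axis (not along the pixel's ray), 0 where there is no reading.
- bot.camera_model(name): a dict with "fx", "fy", "cx", "cy" (pixels), "dist_coeffs" ([k1, k2, p1, p2, k3] as OpenCV has them; the pictures are not rectified), "position" and "rotation" of the camera in the world. Camera axes: x right, y down, z forward; pixel columns grow to the right and rows downward; lengths in mm; the calibration is good to about 2 mm. A picture is of the moment at which its call begins. camera_model takes no time and is no camera call.
- bot.close_job(): hands the job in, once; it reports no verdict.
Trained networks look in the newest picture that a camera, given by its name, has taken for a name from the list of things; names that differ only in an ending like _2 or _b are one class to them, and where a whole thing is asked for, a point or a joint stands for the part that bears it (a point fixed in the world has none). Each returns a list of dicts, best first, with "conf" (0 to 1); they miss things now and then, are a little off and sometimes report something else, mostly with a low value. They report only what shows in the picture. A call takes as long as a camera call.
- bot.find_in(camera, label): "bbox" ([left, top, width, height] in pixels, round what is visible of it).
- bot.spot_point(camera, label): "point" ([column, row] in pixels: a listed point, or the origin of a listed thing).
The state is a dict: "time": time; "joint_positions": joint angles; "dq": joint speeds; "tau": joint torques, N m; "tool_pos": TCP position; "tcp_rot": TCP orientation; "contact_force": force on the tool from outside, world axes, zero at the start; "moment": the same for the moment, N m; "grip_width": finger opening in mm.
Only numpy, scipy, OpenCV 4.12 (cv2) and the standard library are available. Lean on these libraries where they do the work, as an engineer would, in place of code of your own. Each camera call takes 0.05 s, during which the arm holds its last target.

### The job

Shut the watch parts away from dust: with the fingertips, gently push both open drawers of the parts chest fully home, and push the clear sliding cover fully shut over the movement tray, in any order. Only push from outside: do not grip the drawer fronts or the cover's lip, do not slam anything, and leave the watch, loupe, pot and screwdriver where they are.

Things in the scene. Friction and masses are not known exactly. Their poses are not given: they have to be found in the camera images.
- chest: Low grey parts chest fixed to the bench, 130 deep x 210 wide x 56 high mm, with two drawers side by side that have wooden fronts. Origin at the centre of its underside; its x axis points from the drawer fronts to its back (the way drawers are pushed shut), y to the left as seen from the fronts, z up. It may stand on the left or the right of the bench.
- drawer0 (a joint): How far the chest's left drawer (+y of the chest) is out, in m: 0 is fully shut against a hard stop, 0.07 fully out. It slides along the chest's -x as it opens. It resists with about 1.5 N of friction plus light damping (5 N per m/s) and stays where it is left.
- drawer1 (a joint): The same for the chest's right drawer (-y of the chest).
- cover (a joint): How far the tray's clear sliding cover is open, in m: 0 is fully shut against a hard stop, 0.088 fully open. It slides along the tray's +y as it opens. It resists with about 1.5 N of friction plus light damping (5 N per m/s) and stays where it is left.
- drawer0_face (a point): Centre of the outer face of the left drawer's wooden front, 30 mm above the bench; moves with the drawer; axes as the chest's. The front is 98 wide, 12 thick, from 6 to 52 mm above the bench, without handle; shut, it stands 12 mm proud of the chest. The rubber strip (4 mm thick) on its inner side is not to be pressed: that is gripping.
- drawer1_face (a point): The same for the right drawer.
- tray: Grey movement tray fixed to the bench, 120 (x) x 190 (y) mm, 35 high, with aluminium side rails up to 43 mm. Origin at the centre of its underside, z up. Its -y half has four open compartments with watch movements; its +y half is a flat deck, top at 35 mm, on which the cover stands when open. It may stand on the left or the right of the bench.
- cover_face (a point): Centre of the outer (+y) face of the blue upright lip on the clear cover's trailing edge, 54 mm above the bench; moves with it; axes as the tray's. Lip: 106 mm along x, 7 thick, from 41 to 66 mm above the bench. Push this face along the tray's -y to shut. The clear panel reaches 92 mm from it to -y. The rubber strip (4 mm thick) on the lip's inner side is not to be pressed: that is gripping.
- watch: Bystander: loose wristwatch lying flat, 42 mm steel case, red strap 165 mm long along its y, 10 mm high. Origin at the centre of its underside.
- loupe: Bystander: loose black eye loupe, 32 mm wide, 28 mm high, standing on top of the chest towards its back. Origin at the centre of its underside.
- pot: Bystander: loose white square parts pot, 50 x 50 x 30 mm. Origin at the centre of its underside.
- screwdriver: Bystander: loose small screwdriver, 130 mm long, lying along its own x axis beyond the chest and the tray.

How it is judged (in metres and radians):
At the end, for the whole second after the job is handed in: Both drawers and the sliding cover are within 4 mm of fully shut and at rest; the watch, loupe, pot and screwdriver are within 20 mm of where they began (value of joint each of drawer0, drawer1, cover below 0.004 m and velocity of joint drawer0 between -0.01 and 0.01 m/s and velocity of joint drawer1 between -0.01 and 0.01 m/s and velocity of joint cover between -0.01 and 0.01 m/s and distance of each of watch, loupe, pot, screwdriver from where it was at the start of the episode below 0.02 m); the robot touches nothing.
It fails at once if a drawer or the cover is slammed (shut faster than 0.4 m/s) (velocity of joint any of drawer0, drawer1, cover below -0.4 m/s).
It fails at once if a drawer front or the cover's lip is gripped or pulled (fingers press on its inner side) (contact force between the fingers and drawer0_c0 above 1 N or contact force between the fingers and drawer1_c0 above 1 N or contact force between the fingers and cover_c0 above 1 N).
It fails at once if the watch, loupe, pot or screwdriver is moved by more than 20 mm or lifted (distance of any of watch, loupe, pot, screwdriver from where it was at the start of the episode above 0.02 m).
It also fails if it takes over 54 s, if anything falls off the work surface, if the arm or the gripper's body presses on something with over 40 N, if the wrist force passes 120 N, or if a joint passes its speed limit or range.

## Working session

There is one attempt and no reset: what is moved stays moved. The work goes in short steps, Python scripts to look and compute and a shell command to move; the robot and the scene stay as the last step left them, time stands still between calls to the robot, and variables do not carry over. Pictures are saved under pics/ and viewed, and the job is handed in when it is done.

```bash
mkdir -p pics; cat > h.py <<'E'
import numpy as np, cv2
from plant import bot
def cap(n,fn=None):
    im,d=bot.capture(n)
    if fn: cv2.imwrite('pics/'+fn,im[:,:,::-1])
    return im,d
def ray(n,p):
    m=bot.camera_model(n);K=np.array([[m['fx'],0,m['cx']],[0,m['fy'],m['cy']],[0,0,1]])
    u=cv2.undistortPoints(np.array([[p]],float),K,np.array(m['dist_coeffs'],float))[0,0]
    return np.array(m['position'],float),np.array(m['rotation'],float)@np.array([u[0],u[1],1])
def at_z(n,p,z):
    o,d=ray(n,p);return o+d*(z-o[2])/d[2]
def at_d(n,p,D):
    o,d=ray(n,p);r,c=int(round(p[1])),int(round(p[0]));return o+d*np.median(D[max(r-1,0):r+2,max(c-1,0):c+2])
E
python3 - <<'E'
from h import *
np.set_printoptions(precision=1,suppress=True)
print(bot.get_obs())
for n in('top','side'):
    im,D=cap(n,n+'0.png'); print(n,bot.camera_model(n))
    for l in['chest','drawer0_face','drawer1_face','tray','cover_face','watch','loupe','pot','screwdriver']:
        for r in bot.spot_point(n,l)[:2]: print(l,r['conf'],np.array(r['point']),at_d(n,r['point'],D) )
E
```

```text
{'time': 0.0, 'joint_positions': array([-1.4,  0.3,  1.5,  0. ,  1.3, -0.1]), 'dq': array([ 0.,  0.,  0., -0., -0.,  0.]), 'tau': array([ -0. , -43.1, -24.4,   0.1,   0.1,  -0. ]), 'tool_pos': array([ 157.5, -500.3,  195.7]), 'tcp_rot': array([-1.7,  1.6,  1.7]), 'contact_force': array([ 0.2, -0.7, -0. ]), 'moment': array([ 0., -0.,  0.]), 'grip_width': 92.22871119721516}
top {'fx': 465.6284830316657, 'fy': 465.6284830316657, 'cx': 312.51868871537636, 'cy': 233.71919500202446, 'dist_coeffs': array([-0.1,  0. ,  0. ,  0. ,  0. ]), 'position': array([ 473. ,    2.8, 1377.9]), 'rotation': array([-3. , -0. , -1.6])}
chest 0.77 [369.  254.5] [-2107.2 -2577.4 -1202.3]
chest 0.23 [376.3 238.7] [-2125.1 -2595.3 -1220.2]
drawer0_face 0.75 [354.9 292.9] [-1968.9 -2439.  -1063.9]
drawer1_face 0.89 [394.7 292.2] [-2314.3 -2784.5 -1409.4]
drawer1_face 0.31 [315.9 191.2] [-1747.3 -2217.5  -842.4]
tray 0.76 [244.7 257.9] [-1052.4 -1522.6  -147.5]
tray 0.71 [318.6 189.3] [-1773.8 -2243.9  -868.8]
cover_face 0.92 [224.5 250.5] [ -861.7 -1331.9    43.2]
watch 0.76 [150.7 293.5] [-233.5 -703.7  671.4]

[... 246 characters left out ...]
0712, 'cx': 321.06309950237875, 'cy': 239.3268175974139, 'dist_coeffs': array([0., 0., 0., 0., 0.]), 'position': array([ 345.6, -796.6,  725.9]), 'rotation': array([-2.2, -0. , -0.3])}
chest 0.77 [331.1 316.3] [  -10.  -1152.2   370.3]
drawer0_face 0.56 [271.5 307.3] [ 244.6 -897.7  624.8]
drawer1_face 0.9 [293.4 343.7] [ 162.1 -980.1  542.4]
tray 0.81 [287.2 224.5] [  133.7 -1008.5   514. ]
cover_face 0.79 [277.3 195.1] [ 184.4 -957.8  564.7]
watch 0.45 [223.6 182.1] [ 533.  -609.3  913.2]
loupe 0.62 [356.8 295.4] [ -135.  -1277.2   245.2]
loupe 0.26 [293.1 344.1] [ 163.4 -978.9  543.6]
pot 0.64 [334.2 454.8] [   43.9 -1098.4   424.1]
screwdriver 0.68 [379.5 251.9] [ -375.1 -1517.3     5.1]
```

```bash
sed -i "s/np.array(m\['rotation'\],float)@/Rotation.from_euler('xyz',np.array(m['rotation'],float)).as_matrix()@/; s/^import numpy.*/import numpy as np, cv2\nfrom scipy.spatial.transform import Rotation/" h.py
python3 - <<'E'
from h import *
np.set_printoptions(precision=1,suppress=True)
o=bot.get_obs();print(o['time'],Rotation.from_euler('xyz',o['tcp_rot']).as_matrix())
h=dict(chest=0,drawer0_face=30,drawer1_face=30,tray=0,cover_face=54,watch=0,loupe=56,pot=0,screwdriver=5)
for n in('top','side'):
    im,D=cap(n,n+'1.png')
    for l in h:
        for r in bot.spot_point(n,l)[:2]: print(n,l,round(r['conf'],2),np.array(r['point']),at_d(n,r['point'],D),at_z(n,r['point'],h[l]) )
E
```

```text
1.0 [[-0.   0.3 -1. ]
 [-0.  -1.  -0.3]
 [-1.   0.   0. ]]
top chest 0.88 [364.4 254. ] [ 599.8 -163.1   55.1] [ 605.1 -170.     0. ]
top drawer0_face 0.65 [358.6 293.1] [ 489.  -145.2   48.9] [ 489.2 -147.3   30. ]
top drawer1_face 0.79 [394.3 289. ] [ 499.9 -247.4   49.3] [ 500.3 -251.1   30. ]
top tray 0.76 [246.4 254.6] [600.6 175.6  40.3] [604.4 180.8   0. ]
top cover_face 0.59 [222.4 250.6] [610.  241.1  62.7] [610.9 242.7  54. ]
top watch 0.61 [153.4 291.3] [495.9 451.5  10.1] [496.1 454.8   0. ]
top loupe 0.43 [378.4 242.6] [ 632.6 -204.2   54.3] [ 632.4 -203.9   56. ]
top pot 0.73 [460.4 287.3] [ 504.2 -453.5    5.4] [ 504.3 -455.3    0. ]
top pot 0.72 [154.2 293.9] [488.3 449.2   9. ] [488.4 452.1   0. ]
top screwdriver 0.65 [318.5 192.4] [792.2 -34.3   2.8] [791.7 -34.3   5. ]
side chest 0.9 [332.8 317.4] [ 582.7 -235.1   56.5] [ 602.8 -187.7    0. ]
side drawer0_face 0.61 [272.6 305.6] [ 485.  -139.5   28.5] [ 484.8 -140.9   30. ]
side drawer1_face 0.83 [292.  343.7] [ 492.8 -254.1   35.3] [ 493.9 -250.    30. ]
side tray 0.68 [286.3 221.7] [598.9 147.   23.5] [607.4 178.6   0. ]
side cover_face 0.74 [278.7 193.1] [604.4 235.1  58.6] [606.2 242.3  54. ]
side cover_face 0.29 [223.4 180.3] [483.7 438.5   7.4] [474.8 358.4  54. ]
side watch 0.79 [220.1 181.7] [473.3 438.7   4.3] [474.1 446.1   0. ]
side loupe 0.78 [355.2 295.9] [ 641.  -208.5   71.5] [ 648.  -194.5   56. ]
side pot 0.78 [332.4 455.2] [ 493.9 -468.5   11. ] [ 496.2 -463.4    0. ]
side pot 0.18 [354.5 292.3] [ 639.7 -206.7   80.4] [ 676.3 -133.2   -0. ]
side screwdriver 0.51 [377.1 253.5] [782.7 -27.6   2.4] [781.1 -30.3   5. ]
```

View pics/top0.png

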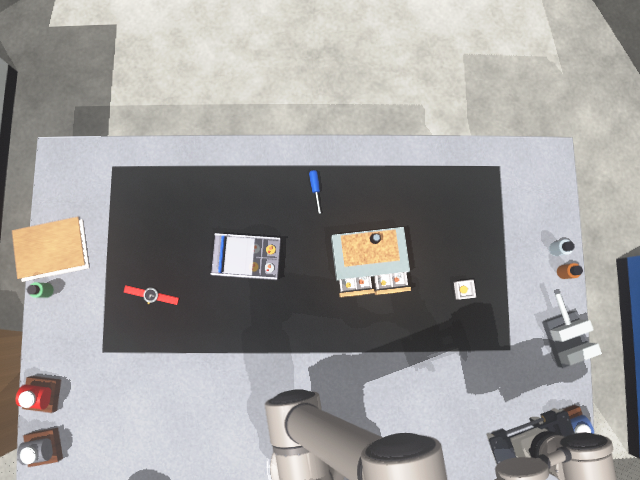

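View pics/side0.png

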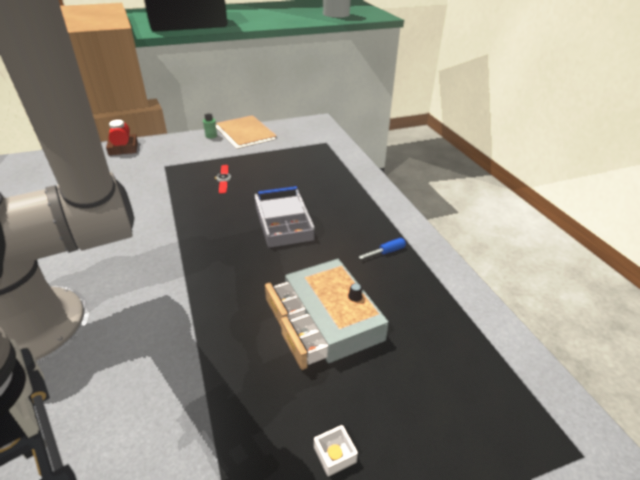

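```bash
cat > cl.py <<'E'
from h import *
np.set_printoptions(precision=1,suppress=True)
def cloud(n,D):
    m=bot.camera_model(n);K=np.array([[m['fx'],0,m['cx']],[0,m['fy'],m['cy']],[0,0,1]])
    v,u=np.mgrid[0:480,0:640];p=np.stack([u,v],-1).reshape(-1,1,2).astype(float)
    q=cv2.undistortPoints(p,K,np.array(m['dist_coeffs'],float))[:,0]
    d=D.reshape(-1,1);X=np.hstack([q*d,d])@Rotation.from_euler('xyz',m['rotation']).as_matrix().T+m['position']
    return X.reshape(480,640,3)
E
python3 - <<'E'
from cl import *
im,D=cap('top');X=cloud('top',D);cv2.imwrite('pics/crop0.png',cv2.resize(im[200:310,190:430,::-1],None,fx=3.3,fy=3.3,interpolation=cv2.INTER_CUBIC))
def sel(xl,yl,zl):
    m=np.all([(X[...,i]>l[0])&(X[...,i]<l[1]) for i,l in enumerate((xl,yl,zl))],0);return X[m],im[m]
P,c=sel((440,720),(-330,-60),(44,62))
print(len(P),cv2.minAreaRect(P[:,:2].astype(np.float32)))
# grey chest top: exclude wood colored
c=c.astype(int);g=(abs(c[:,0]-c[:,2])<40)&(P[:,2]>51)
hsv=lambda c:c
print('wood front', end=' ')
for lo,hi in((-200,-110),(-310,-205)):
    q=(P[:,1]>lo)&(P[:,1]<hi)&(P[:,0]<530)
    r=cv2.minAreaRect(P[q][:,:2].astype(np.float32));print(r,P[q][:,2].mean())
    # front edge by y
    for y in range(lo,hi,10):
        s=P[q&(P[:,1]>y)&(P[:,1]<y+10)]
        if len(s):print(y+5,s[:,0].min(),end=' ; ')
    print()
T,c=sel((520,700),(60,290),(20,75))
print('tray',cv2.minAreaRect(T[:,:2].astype(np.float32)))
L=T[T[:,2]>52];print('lip',len(L),cv2.minAreaRect(L[:,:2].astype(np.float32)),L[:,2].mean())
Q,c=sel((480,720),(-310,-60),(53,62));q=Q[Q[:,0]>540]
print('chest top',cv2.minAreaRect(q[:,:2].astype(np.float32)))
E
```

```text
3581 ((577.1810302734375, -183.98483276367188), (185.016357421875, 211.62416076660156), 6.213141918182373)
wood front ((506.24493408203125, -155.34783935546875), (43.6170768737793, 88.2073974609375), 2.0634605884552) 49.75936113570893
-195 486.0219846693668 ; -185 491.749188806447 ; -175 489.05436427492714 ; -165 489.1006795278695 ; -155 486.3541109418137 ; -145 486.38809767239053 ; -135 483.70150196739564 ; -125 483.67171927605034 ; -115 483.77511552730476 ; 
((499.1850891113281, -248.84353637695312), (18.101356506347656, 88.58419036865234), 8.780732154846191) 50.31317488600583
-295 496.6820108575524 ; -285 496.6799523436566 ; -275 493.9570457393182 ; -265 494.05235332574455 ; -255 494.109545875171 ; -245 491.29173716895247 ; -235 491.45413749646747 ; -225 488.6961954984004 ; -215 488.71582090891576 ; -205 488.80913365695176 ; 
tray ((597.511962890625, 180.16458129882812), (192.5355224609375, 120.20014190673828), 85.92186737060547)
lip 177 ((601.7965698242188, 243.5332794189453), (12.04280948638916, 105.58824920654297), 85.89048767089844) 63.03119932029885
chest top ((603.818603515625, -180.61532592773438), (130.08187866210938, 210.74119567871094), 6.245506763458252)
```

View pics/crop0.png

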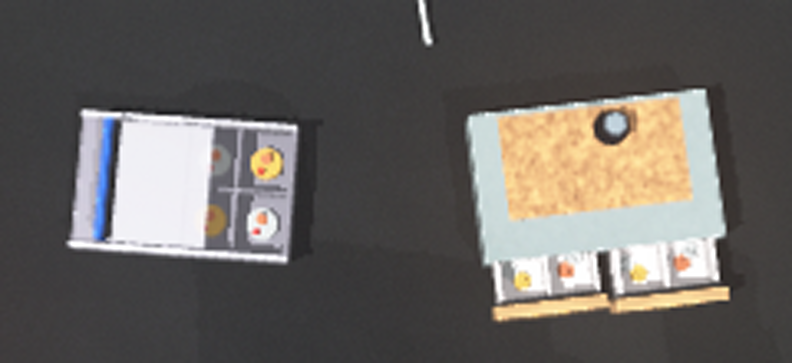

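```bash
cat > to.py <<'E'
import sys
from h import *
np.set_printoptions(precision=4,suppress=True)
def to(t=None,yawdir=None):
    o=bot.get_obs();R=Rotation.from_euler('xyz',o['tcp_rot']).as_matrix()
    print('t',round(o['time'],2),'pos',o['tool_pos'].round(1),'F',o['contact_force'].round(1),'w',round(o['grip_width'],1))
    print('y',R[:,1],'z',R[:,2])
    if t is not None: print('shift cm',(R.T@(np.array(t)-o['tool_pos'])/10).round(2))
    if yawdir is not None:
        d=R.T@np.array([*yawdir,0]);print('turn for y->dir',np.arctan2(d[2],d[1]))
E
python3 -c "
from to import *
to([452,-197,196],[.108,-.994])"
```

```text
t 2.05 pos [ 157.6 -500.8  196.5] F [ 0.1 -0.3 -0.6] w 91.7
y [ 0.3002 -0.9539  0.0001] z [-0.9539 -0.3002  0.    ]
shift cm [  0.04 -20.14 -37.2 ]
turn for y->dir 0.19662602517978411
```

```bash
python3 -m handwheel '[[[0,0,0,0.098],[0,0,0,0.098],[0,-2.25,-2.71,0],[0,-2.25,-2.71,0],[0,-2.25,-2.71,0],[0,-2.25,-2.71,0],[0,-2.25,-2.71,0],[0,-2.25,-2.71,0]]]' 1; python3 -c "
from to import *
to([452,-197,196],[.108,-.994])"
```

```text
time: 2.72
tool_pos: [305.4, -347.7, 196.6]
tcp_rot: [2.0, 1.57, -1.033]
contact_force: [0.6, -0.2, -0.1]
grip_width: 91.7
t 2.72 pos [ 305.4 -347.7  196.6] F [ 0.6 -0.2 -0.1] w 91.7
y [ 0.1082 -0.9941  0.0005] z [-0.9941 -0.1082 -0.0002]
shift cm [  0.06 -13.39 -16.2 ]
turn for y->dir 0.00017070743632346418
```

```bash
python3 -m handwheel '[[[0,-2.23,-2.7,0],[0,-2.23,-2.7,0],[0,-2.23,-2.7,0],[0,-2.23,-2.7,0],[0,-2.23,-2.7,0],[0,-2.23,-2.7,0],[2,0,0,0],[3,0,0,0]]]'; python3 -c "
from to import *
to([452,-197,26],[.108,-.994])"
```

```text
time: 3.38
tool_pos: [454.2, -197.8, 148.2]
tcp_rot: [2.475, 1.564, -0.553]
contact_force: [0.8, -0.0, -0.7]
grip_width: 91.8
t 3.38 pos [ 454.2 -197.8  148.2] F [ 0.8 -0.  -0.7] w 91.8
y [ 0.1125 -0.9936  0.0044] z [-0.9936 -0.1125 -0.0056]
shift cm [12.22 -0.16  0.28]
turn for y->dir 0.004529509181121175
```

```bash
python3 -m handwheel '[[[3,0,0,0],[3,0,0,0],[3,0,0,0],[1,0,0,0],[1,0,0,0],[1,0,0,0],[0,0,0,0]]]'; python3 - <<'E'
from to import *
to([460,-197,26],[.108,-.994])
im,D=cap('top','top2.png');im2,_=cap('side','side2.png')
a=cv2.resize(im[200:330,320:440,::-1],(553,600),interpolation=cv2.INTER_CUBIC)
cv2.imwrite('pics/c2.png',a); cv2.imwrite('pics/c2s.png',cv2.resize(im2[240:400,210:420,::-1],(787,600),interpolation=cv2.INTER_CUBIC))
E
```

```text
time: 3.97
tool_pos: [450.6, -198.1, 25.2]
tcp_rot: [-0.631, 1.569, 2.619]
contact_force: [-1.0, 0.1, -0.2]
grip_width: 91.3
t 3.97 pos [ 450.6 -198.1   25.2] F [-1.   0.1 -0.2] w 91.3
y [ 0.1085 -0.9941 -0.0011] z [-0.9941 -0.1085  0.0014]
shift cm [-0.08 -0.01 -0.95]
turn for y->dir 0.0005315948219741961
```

View pics/c2.png

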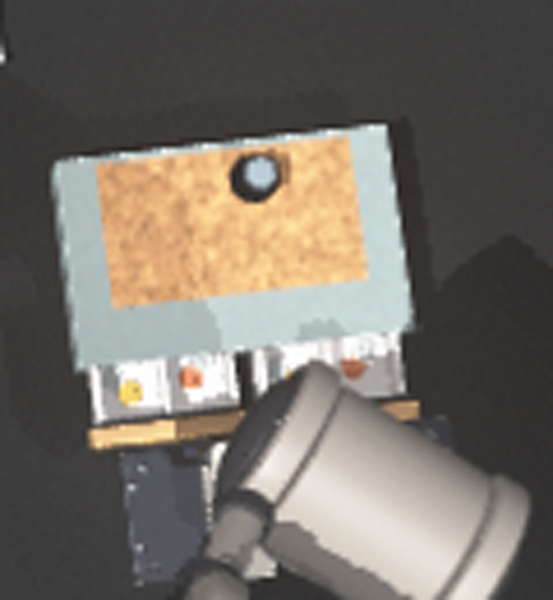

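View pics/c2s.png

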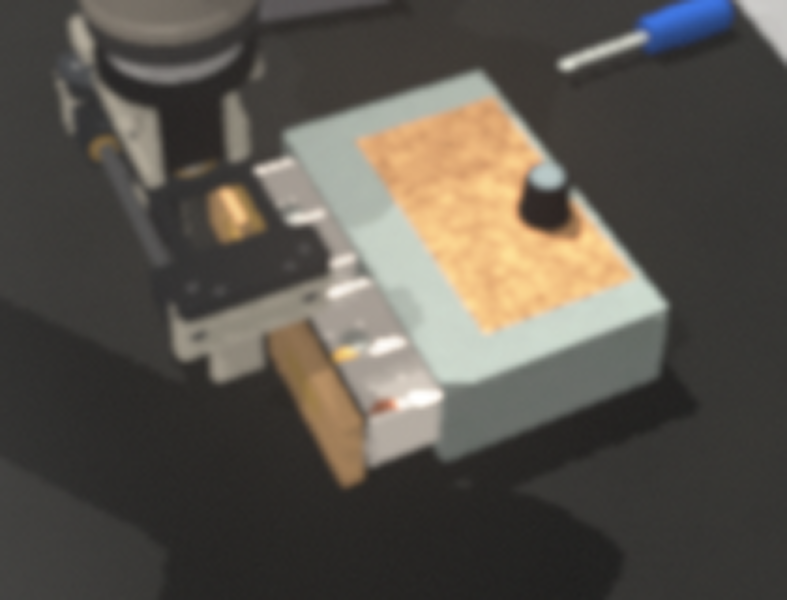

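```bash
python3 -m handwheel '[[[0,0,-0.7,0],[0,0,-0.7,0],[0,0,-0.7,0],[0,0,-0.6,0],[0,0,-0.6,0],[0,0,-0.6,0],[0,0,-0.6,0],[0,0,-0.6,0]]]'; python3 -c "
from to import *
to([517.8,-190,26],[.108,-.994])"
```

```text
time: 4.73
tool_pos: [502.4, -192.7, 26.4]
tcp_rot: [0.647, 1.571, -2.385]
contact_force: [0.3, -0.1, 0.5]
grip_width: 91.5
t 4.73 pos [ 502.4 -192.7   26.4] F [ 0.3 -0.1  0.5] w 91.5
y [ 0.1088 -0.9941  0.0001] z [-0.9941 -0.1088  0.0001]
shift cm [ 0.04 -0.1  -1.56]
turn for y->dir 0.0007401245608638534
```

```bash
python3 - <<'E'
from to import *
im,D=cap('top');im2,_=cap('side')
to()
a=cv2.resize(im[200:330,320:440,::-1],(553,600),interpolation=cv2.INTER_CUBIC)
b=cv2.resize(im2[240:400,210:420,::-1],(787,600),interpolation=cv2.INTER_CUBIC)
cv2.imwrite('pics/c3.png',cv2.resize(np.hstack([a,b]),(800,358)))
E
```

```text
t 4.83 pos [ 502.8 -192.8   26.4] F [-0.3  0.1  1. ] w 91.9
y [ 0.1091 -0.994   0.0004] z [-0.994  -0.1091 -0.0006]
```

View pics/c3.png

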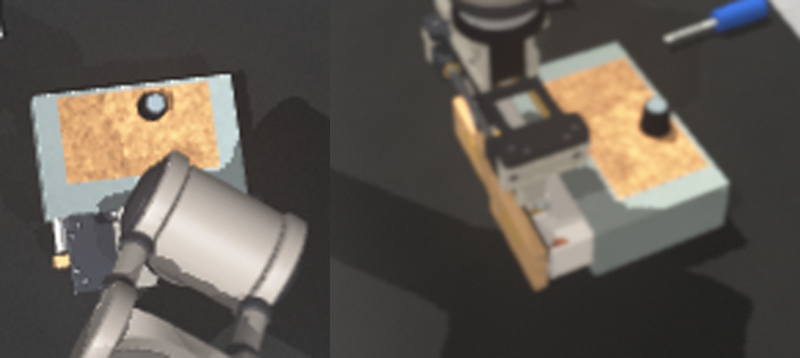

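```bash
python3 - <<'E'
from cl import *
im2,D=cap('side');X=cloud('side',D)
cv2.imwrite('pics/s4.png',cv2.resize(im2[270:370,240:370,::-1],(780,600),interpolation=cv2.INTER_CUBIC))
for v in range(275,350,4):
    print(v,' '.join('%d,%d,%d'%tuple(X[v,u]) for u in range(262,320,5)))
E
```

```text
275 466,-148,128 473,-164,140 477,-190,161 482,-206,173 491,-208,173 501,-207,169 511,-205,164 519,-209,165 527,-212,165 573,-101,55 584,-104,55 594,-109,57
279 489,-23,1 470,-174,139 486,-144,108 481,-212,169 490,-211,166 499,-213,165 507,-216,165 517,-214,161 525,-220,163 569,-115,57 580,-115,54 589,-121,57
283 485,-38,2 497,-38,0 476,-189,141 479,-215,163 487,-219,164 497,-217,159 535,-115,56 545,-119,56 524,-222,155 529,-235,166 575,-129,56 585,-132,56
287 482,-50,2 483,-105,51 474,-198,139 495,-146,85 484,-230,165 345,-796,725 541,-93,22 542,-130,55 522,-228,151 527,-243,163 571,-142,57 581,-144,57
291 479,-63,2 482,-106,41 486,-137,68 479,-212,141 482,-237,162 528,-98,19 540,-96,13 538,-140,54 548,-144,55 527,-242,153 531,-258,166 539,-260,165
295 476,-74,0 481,-104,27 486,-133,53 477,-220,138 504,-145,58 487,-252,165 536,-107,12 547,-108,10 512,-260,165 520,-263,164 528,-266,165 536,-269,165
299 473,-88,3 481,-102,13 485,-136,44 493,-146,51 482,-235,141 484,-262,166 492,-264,165 501,-267,165 509,-270,166 517,-271,163 525,-275,165 533,-277,164
303 470,-98,1 481,-100,0 485,-135,
[... 1032 characters left out ...]
 461,-178,0 471,-180,0 480,-186,1 487,-200,14 490,-228,43 497,-239,54 502,-255,69 525,-213,14 535,-217,14 545,-218,11 547,-242,37
335 449,-183,-2 458,-187,0 468,-192,0 477,-195,0 487,-198,0 490,-229,33 494,-249,55 504,-250,52 521,-225,17 525,-245,38 536,-243,31 546,-244,27
339 446,-196,1 455,-199,1 465,-201,0 474,-207,3 484,-208,0 490,-228,20 492,-254,49 500,-262,55 514,-247,32 525,-245,25 536,-244,21 547,-243,15
343 443,-206,1 453,-208,0 462,-213,2 472,-214,0 481,-220,2 490,-225,4 492,-253,36 498,-269,52 508,-269,49 525,-245,13 535,-248,13 544,-250,12
347 441,-217,3 450,-218,1 460,-221,0 469,-225,1 479,-227,0 487,-234,4 492,-253,24 495,-279,54 503,-282,54 522,-254,14 531,-258,14 541,-259,12
```

View pics/s4.png

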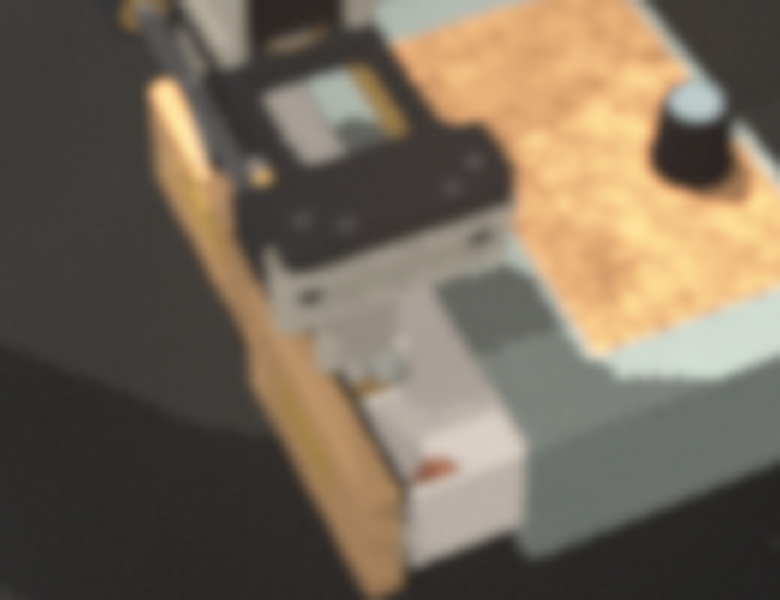

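```bash
python3 -m handwheel '[[[-0.5,0,0,0],[-1,0,0,0],[-1.5,0,0,0],[-2,0,0,0],[-3,0,0,0],[-2,0,0,0],[-1,0,0,0],[0,0,0,0]]]'; python3 - <<'E'
from cl import *
im,D=cap('side');X=cloud('side',D)
cv2.imwrite('pics/s5.png',cv2.resize(im[220:370,210:405,::-1],(780,600),interpolation=cv2.INTER_CUBIC))
print(bot.get_obs()['tool_pos'])
np.save('X5.npy',X)
E
```

```text
time: 5.55
tool_pos: [502.9, -193.6, 139.4]
tcp_rot: [2.509, 1.565, -0.524]
contact_force: [1.0, 0.3, 0.2]
grip_width: 92.0
[ 502.  -193.1  137.5]
```

View pics/s5.png

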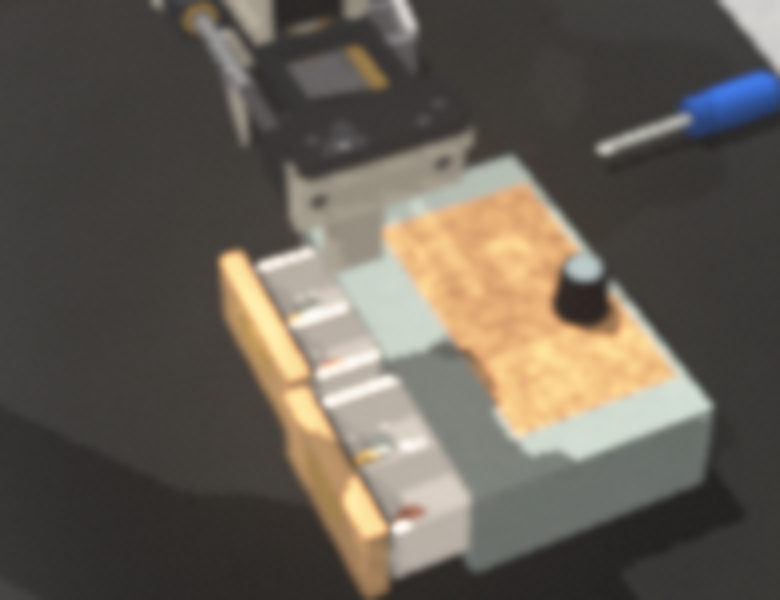

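```bash
python3 -c "
import numpy as np
X=np.load('X5.npy')
for v in range(268,296,2): print(v,' '.join('%d,%d,%d'%tuple(X[v,u]) for u in range(284,310,3)))
"; python3 -m handwheel '[[[0,0,0,0],[0,0,0,0],[0,0,0,0],[0,0,0,0],[0,0,0,0],[0,0,0,0],[0,0,0,0],[0,0,0,0]]]' 0; python3 - <<'E'
from cl import *
im,D=cap('side');X=cloud('side',D)
cv2.imwrite('pics/s6.png',cv2.resize(im[220:370,210:405,::-1],(780,600),interpolation=cv2.INTER_CUBIC))
print(bot.get_obs()['tool_pos'],bot.get_obs()['grip_width'])
for v in range(268,306,2): print(v,' '.join('%d,%d,%d'%tuple(X[v,u]) for u in range(281,310,3)))
E
```

```text
268 475,-287,260 479,-289,261 345,-796,725 491,-283,253 496,-281,249 501,-281,247 506,-281,246 511,-280,244 517,-279,241
270 476,-283,252 480,-285,253 486,-283,250 491,-282,248 495,-283,247 501,-279,242 506,-281,242 511,-282,241 516,-280,238
272 476,-284,249 481,-283,247 486,-281,244 491,-282,243 496,-282,241 501,-282,240 506,-281,238 518,-259,215 578,-93,56
274 476,-282,243 481,-283,243 486,-282,240 491,-282,239 496,-282,238 508,-259,214 513,-258,212 519,-257,209 577,-98,55
276 476,-283,240 481,-283,238 486,-282,236 498,-255,209 502,-261,213 508,-257,208 513,-257,207 519,-257,204 574,-107,58
278 538,-37,1 530,-95,55 535,-101,58 498,-255,205 503,-257,205 508,-257,203 513,-257,201 519,-257,200 572,-111,56
280 536,-45,2 531,-90,44 533,-106,57 498,-254,199 502,-259,202 508,-258,199 513,-257,197 519,-256,195 570,-118,57
282 535,-48,0 530,-92,40 532,-111,56 498,-254,194 503,-257,195 508,-257,194 513,-258,193 519,-255,189 569,-122,55
284 522,-97,41 528,-100,42 535,-97,37 499,-252,188 503,-257,191 508,-257,190 514,-255,186 519,-255,184 567,-128,55
286 521,-99,37 528,-98,34 535,-97,31 499,-2
[... 2328 characters left out ...]
,-104,13 540,-102,10 546,-105,11 539,-152,56 545,-153,56 552,-153,54 558,-155,53
296 513,-102,12 519,-105,13 523,-113,19 531,-109,13 538,-109,11 536,-140,40 538,-156,55 543,-158,55 549,-161,56 554,-165,58
298 511,-109,13 516,-114,16 523,-112,12 523,-137,36 528,-142,39 535,-141,36 543,-139,31 541,-165,56 547,-166,55 553,-168,56
300 501,-149,48 510,-139,36 515,-142,37 522,-142,35 529,-141,32 535,-141,29 543,-139,25 541,-167,53 546,-171,55 551,-173,56
302 499,-156,51 508,-144,35 515,-141,31 522,-141,28 529,-139,23 536,-139,21 543,-138,18 539,-172,53 544,-177,56 550,-178,55
304 497,-163,52 504,-162,49 515,-143,27 522,-140,21 528,-142,21 536,-138,15 542,-139,13 549,-139,11 541,-185,59 548,-184,56
```

View pics/s6.png

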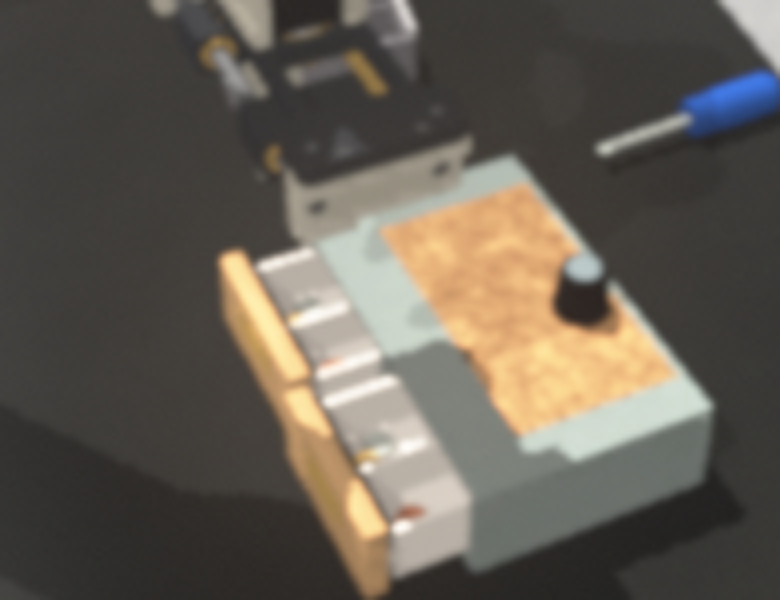

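```bash
python3 -m handwheel '[[[0,0,2,0],[0,0,2,0],[0,0,2,0],[0,0,1,0],[0,0,0,0],[0,0,0,0],[0,0,0,0],[0,0,0,0]]]' 0; python3 - <<'E'
from cl import *
im,D=cap('side');X=cloud('side',D)
cv2.imwrite('pics/s7.png',cv2.resize(im[200:350,180:375,::-1],(780,600),interpolation=cv2.INTER_CUBIC))
o=bot.get_obs();print(o['tool_pos'],o['grip_width'],o['joint_positions'])
t=o['tool_pos'];m=(abs(X[...,0]-t[0])<60)&(abs(X[...,1]-t[1])<100)&(X[...,2]>75)
P=X[m];vv,uu=np.nonzero(m)
# project expected TCP
c=bot.camera_model('side');Rm=Rotation.from_euler('xyz',c['rotation']).as_matrix()
K=np.array([[c['fx'],0,c['cx']],[0,c['fy'],c['cy']],[0,0,1]])
q=Rm.T@(t-c['position']);print('tcp px',(K@q/q[2])[:2])
o=np.argsort(P[:,2])[:40]
for i in o[::2]: print(uu[i],vv[i],P[i])
E
```

```text
time: 6.98
tool_pos: [433.1, -200.5, 136.5]
tcp_rot: [2.569, 1.57, -0.463]
contact_force: [0.1, 0.3, -0.1]
grip_width: 0.4
[ 433.  -200.4  136.4] 0.1834331953385925 [-0.6  0.3  1.7  0.   1.1  0.9]
tcp px [250.6 294.1]
276 282 [ 462.3 -285.2  233.3]
282 280 [ 472.4 -283.9  233.4]
248 290 [ 416.9 -288.5  233.5]
250 290 [ 419.8 -289.9  233.9]
259 287 [ 434.4 -288.1  233.9]
284 279 [ 475.9 -283.4  234.1]
263 285 [ 441.2 -286.   234.2]
260 287 [ 435.7 -289.   234.3]
281 280 [ 470.7 -284.4  234.4]
265 285 [ 444.1 -287.3  234.5]
283 279 [ 474.3 -283.4  234.6]
256 288 [ 429.4 -289.4  234.6]
247 290 [ 415.3 -289.3  234.7]
253 289 [ 424.5 -290.3  234.8]
221 230 [ 404.7 -124.   234.9]
271 283 [ 454.  -286.5  235. ]
247 291 [ 414.8 -291.8  235. ]
270 283 [ 452.4 -286.2  235.2]
274 282 [ 458.9 -286.   235.2]
255 288 [ 427.8 -289.5  235.2]
```

View pics/s7.png

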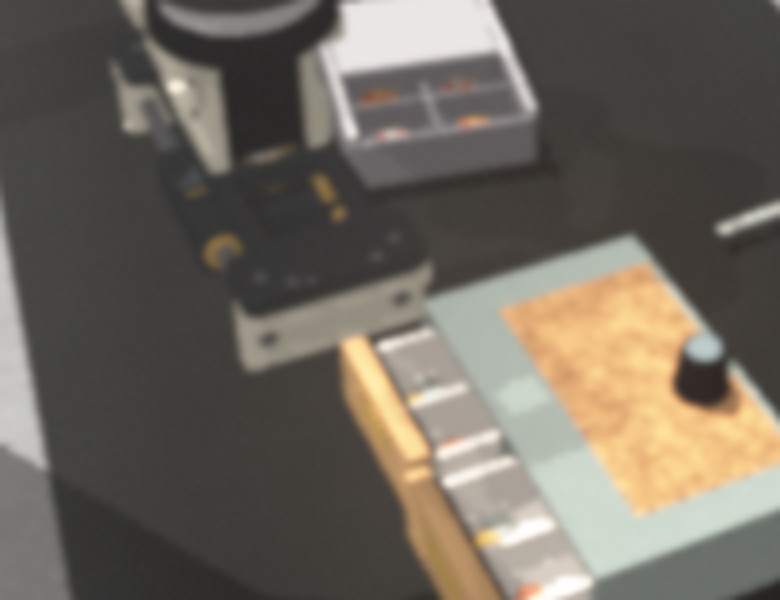

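```bash
python3 -m handwheel '[[[3,0,0,0],[3,0,0,0],[3,0,0,0],[2,0,0,0],[1,0,0,0],[0.5,0,0,0],[0,0,0,0],[0,0,0,0]]]' 1; cat > meas.py <<'E'
from cl import *
import sys
im,D=cap('side');X=cloud('side',D)
o=bot.get_obs();t=o['tool_pos'];print(o['time'],t,o['grip_width'],o['contact_force'])
c=bot.camera_model('side');Rm=Rotation.from_euler('xyz',c['rotation']).as_matrix()
K=np.array([[c['fx'],0,c['cx']],[0,c['fy'],c['cy']],[0,0,1]])
q=Rm.T@(t-c['position']);p=(K@q/q[2])[:2];u0,v0=p.round().astype(int);print('tcp px',p)
a=im[v0-80:v0+70,u0-97:u0+98,::-1]
cv2.imwrite('pics/'+sys.argv[1],cv2.resize(a,(780,600),interpolation=cv2.INTER_CUBIC))
m=(abs(X[...,0]-t[0])<25)&(abs(X[...,1]-t[1]+62)<8)&(X[...,2]>6)
for v in range(480):
    for u in np.nonzero(m[v])[0][::2]: print(u,v,X[v,u].round(),end=' | ')
E
python3 meas.py s8.png
```

```text
time: 7.7
tool_pos: [432.8, -200.6, 11.7]
tcp_rot: [2.376, 1.57, -0.657]
contact_force: [-0.2, 0.7, -0.2]
grip_width: 48.7
7.75 [ 433.  -200.8   12.1] 53.15643798584987 [-0.3  0.3  0.3]
tcp px [255.7 338.8]
228 183 [ 412. -255.  406.] | 226 184 [ 409. -255.  404.] | 229 184 [ 413. -257.  405.] | 231 184 [ 416. -256.  404.] | 233 184 [ 418. -255.  403.] | 235 184 [ 421. -255.  402.] | 239 184 [ 426. -255.  401.] | 226 185 [ 409. -255.  403.] | 228 185 [ 411. -259.  405.] | 230 185 [ 414. -256.  403.] | 232 185 [ 416. -259.  404.] | 234 185 [ 419. -257.  402.] | 236 185 [ 422. -256.  401.] | 238 185 [ 425. -256.  400.] | 240 185 [ 427. -256.  400.] | 226 186 [ 409. -255.  402.] | 228 186 [ 411. -258.  403.] | 230 186 [ 413. -260.  403.] | 232 186 [ 416. -259.  402.] | 234 186 [ 419. -259.  402.] | 236 186 [ 421. -260.  402.] | 238 186 [ 424. -257.  400.] | 240 186 [ 427. -256.  398.] | 242 186 [ 430. -256.  398.] | 226 187 [ 408. -258.  401.] | 228 187 [ 411. -258.  401.] | 231 187 [ 415. -259.  401.] | 233 187 [ 417. -260.  401.] | 235 187 [ 420. -262.  402.] | 237 187 [ 422. -261.  4
[... 12986 characters left out ...]
.  151.] | 265 314 [ 443. -269.  151.] | 267 314 [ 447. -271.  151.] | 247 315 [ 414. -260.  149.] | 249 315 [ 417. -263.  151.] | 251 315 [ 421. -264.  151.] | 258 315 [ 432. -267.  151.] | 260 315 [ 435. -269.  150.] | 263 315 [ 440. -270.  151.] | 266 315 [ 445. -270.  149.] | 247 316 [ 414. -259.  145.] | 249 316 [ 417. -266.  152.] | 251 316 [ 420. -266.  151.] | 253 316 [ 423. -268.  152.] | 255 316 [ 426. -268.  151.] | 257 316 [ 430. -269.  151.] | 247 317 [ 414. -259.  143.] | 249 317 [ 416. -270.  154.] | 251 317 [ 419. -269.  152.] | 253 317 [ 423. -268.  150.] | 256 317 [ 428. -270.  150.] | 248 318 [ 414. -268.  150.] | 250 318 [ 417. -270.  151.] | 271 366 [ 446. -269.    6.] |
```

View pics/s8.png

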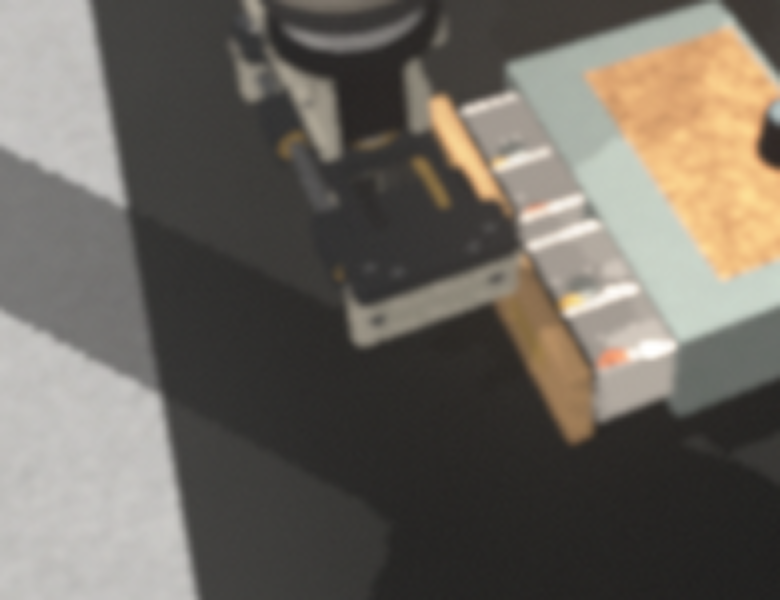

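```bash
python3 -m handwheel '[[[0.5,0,0,0],[0.5,0,0,0],[0.5,0,0,0],[0.5,0,0,0],[0,0,0,0],[0,0,0,0],[0,0,0,0],[0,0,0,0]]]' 1; sed -i '/^m=/,$d' meas.py; cat >> meas.py <<'E'
m=(abs(X[...,0]-t[0])<30)&(abs(X[...,1]-t[1]+62)<8)&(X[...,2]>6)&(X[...,2]<120)
vv,uu=np.nonzero(m);P=X[m]
for u in sorted(set(uu)):
    k=uu==u;j=np.argmin(P[k][:,2]);print(u,vv[k].max(),P[k][j].round(), 'below', X[vv[k].max()+1,u].round())
E
python3 meas.py s9.png
```

```text
time: 8.42
tool_pos: [432.3, -200.5, -8.4]
tcp_rot: [2.33, 1.57, -0.703]
contact_force: [-0.2, -0.1, -0.0]
grip_width: 91.6
8.4667 [ 432.3 -200.5   -8.4] 91.78243437715264 [ 1.  -0.2 -0.1]
tcp px [256.1 345.5]
242 331 [ 402. -260.  112.] below [ 402. -261.  111.]
243 334 [ 405. -256.  112.] below [ 402. -268.  111.]
244 341 [ 402. -269.   97.] below [ 411. -192.    1.]
247 326 [ 412. -258.  120.] below [ 411. -270.  131.]
258 354 [ 426. -255.   34.] below [ 426. -254.   29.]
259 356 [ 427. -260.   33.] below [ 430. -236.   -0.]
260 356 [ 428. -264.   37.] below [ 432. -237.    0.]
261 356 [ 430. -265.   38.] below [ 434. -239.    2.]
262 356 [ 432. -264.   36.] below [ 435. -241.    3.]
263 355 [ 434. -263.   38.] below [ 438. -238.    2.]
264 355 [ 436. -264.   37.] below [ 440. -239.    2.]
265 355 [ 438. -264.   37.] below [ 442. -238.    1.]
266 354 [ 440. -264.   39.] below [ 444. -236.    0.]
267 354 [ 442. -264.   37.] below [ 446. -237.    1.]
268 354 [ 443. -263.   37.] below [ 448. -239.    1.]
269 353 [ 445. -264.   39.] below [ 450. -237.    1.]
270 353 [ 447. -263.   37.] below [ 452. -239.    3.]
271 353 [ 449. -263.   36.] below [ 454. -238.    2.]
```

View pics/s9.png

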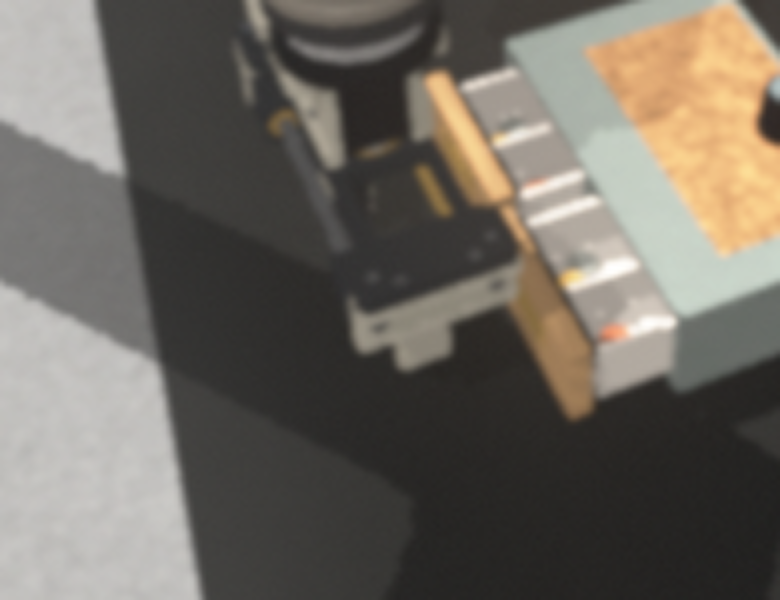

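```bash
python3 -m handwheel '[[[0.4,0,0,0],[0.4,0,0,0],[0,0,-0.8,0],[0,0,-0.8,0],[0,0,-0.8,0],[0,0,-0.8,0],[0,0,-0.6,0],[0,0,-0.6,0]]]'; python3 -m handwheel '[[[0,0,-0.6,0],[0,0,-0.6,0],[0,0,0,0]]]'; python3 meas.py s10.png | head -2
```

```text
time: 9.13
tool_pos: [476.8, -195.5, -16.6]
tcp_rot: [1.499, 1.571, -1.533]
contact_force: [-1.4, -1.1, 1.1]
grip_width: 91.8
time: 9.38
tool_pos: [488.8, -194.3, -16.6]
tcp_rot: [2.708, 1.57, -0.325]
contact_force: [0.1, 0.1, -0.1]
grip_width: 91.9
9.4333 [ 488.5 -194.3  -16.7] 91.97685543564415 [-0.3 -0.5  1.1]
tcp px [282.2 338.6]
```

View pics/s10.png

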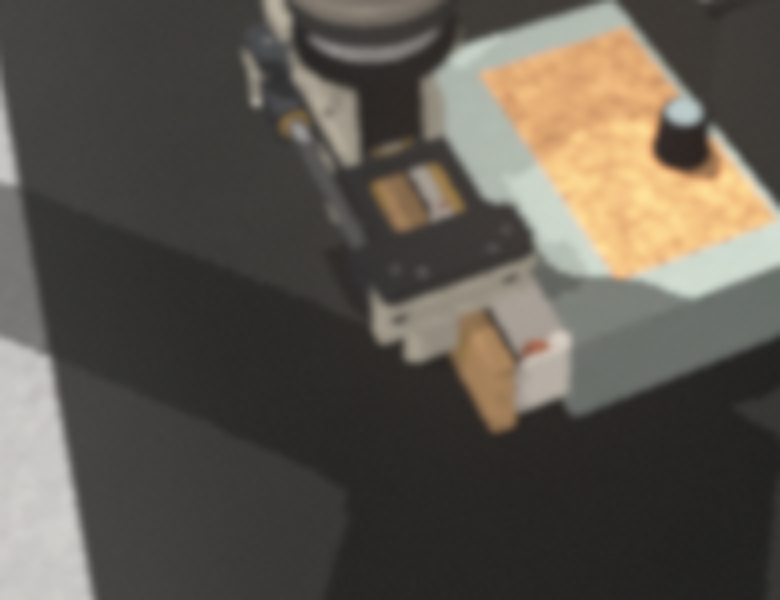

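```bash
python3 -m handwheel '[[[0,0,-0.4,0],[0,0,-0.4,0],[0,0,-0.4,0],[0,0,-0.4,0],[0,0,-0.4,0],[0,0,-0.4,0],[0,0,0,0]]]'; python3 - <<'E'
from cl import *
im,D=cap('top');X=cloud('top',D);im2,D2=cap('side');X2=cloud('side',D2)
ax=np.array([.994,.108]);ay=np.array([-.108,.994]);c=np.array([603.8,-180.6])
o=bot.get_obs();t=o['tool_pos'];print(t,o['contact_force'],'tcp chest x',(t[:2]-c)@ax)
for nm,Y in(('top',X),('side',X2)):
    cx=(Y[...,:2]-c)@ax;cy=(Y[...,:2]-c)@ay
    for lo,hi in((-105,-80),(-40,-8),(8,40),(80,105)):
        m=(cy>lo)&(cy<hi)&(cx>-130)&(cx<-60)&(Y[...,2]>12)&(Y[...,2]<54)
        if m.sum()>3: print(nm,lo,hi,m.sum(),'min chest x',np.percentile(cx[m],[0,5,10,25]))
cv2.imwrite('pics/s11.png',cv2.resize(im2[255:385,220:390,::-1],(780,596),interpolation=cv2.INTER_CUBIC))
E
```

```text
time: 10.02
tool_pos: [512.8, -191.6, -16.6]
tcp_rot: [2.831, 1.57, -0.201]
contact_force: [-0.5, 0.3, 0.1]
grip_width: 91.8
[ 512.7 -191.9  -16.4] [0.4 0.2 0.3] tcp chest x -91.75921950319643
top 80 105 30 min chest x [-81.4 -81.4 -80.3 -78.3]
side -105 -80 245 min chest x [-81.3 -80.6 -80.3 -79.8]
side 8 40 75 min chest x [-80.6 -80.4 -80.3 -79.7]
```

View pics/s11.png

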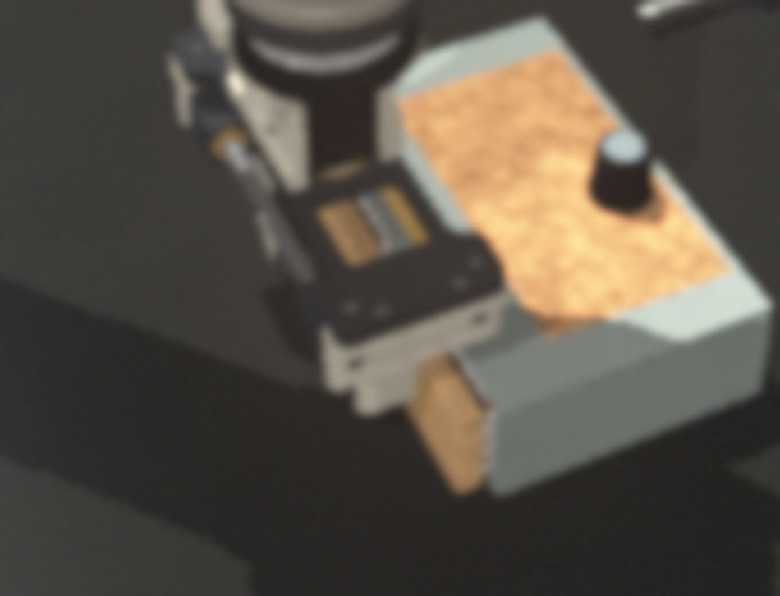

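```bash
python3 -m handwheel '[[[0,0,-0.15,0],[0,0,-0.15,0],[0,0,-0.1,0],[0,0,0,0]]]'; python3 -m handwheel '[[[0,0,-0.1,0],[0,0,0,0]]]'
```

```text
time: 10.45
tool_pos: [515.9, -191.5, -16.4]
tcp_rot: [2.233, 1.57, -0.799]
contact_force: [-1.6, -0.9, 1.0]
grip_width: 91.8
time: 10.62
tool_pos: [516.8, -191.3, -16.5]
tcp_rot: [2.16, 1.57, -0.873]
contact_force: [-1.4, -1.8, 0.4]
grip_width: 91.9
```

```bash
python3 -m handwheel '[[[0,0,-0.1,0],[0,0,0,0]]]';python3 -m handwheel '[[[0,0,-0.1,0],[0,0,0,0]]]';python3 -m handwheel '[[[0,0,-0.1,0],[0,0,0,0]]]'
```

```text
time: 10.78
tool_pos: [517.2, -191.2, -16.6]
tcp_rot: [0.041, 1.57, -2.991]
contact_force: [-4.2, -2.6, 3.0]
grip_width: 91.7
time: 10.95
tool_pos: [517.1, -191.2, -16.6]
tcp_rot: [-0.122, 1.568, 3.129]
contact_force: [-9.2, -4.0, 5.3]
grip_width: 91.8
time: 11.12
tool_pos: [517.0, -191.2, -16.6]
tcp_rot: [-0.164, 1.566, 3.087]
contact_force: [-12.9, -5.9, 8.6]
grip_width: 91.7
```

```bash
python3 -m handwheel '[[[0,0,0.3,0],[0,0,0.3,0],[0,0,0.6,0],[0,0,1.5,0],[0,0,2,0],[-2,0,0,0],[-3,0,0,0],[-3,0,0,0]]]';  python3 -m handwheel '[[[-3,0,0,0],[-3,0,0,-0.116],[0,0,0,-0.116],[0,0,0,-0.116],[0,0,0,-0.116],[0,0,0,-0.116],[0,0,0,-0.116],[0,0,0,-0.116]]]' 0; python3 -m handwheel '[[[0,0,0,-0.116],[0,0,0,-0.116],[0,0,0,-0.116],[0,0,0,-0.116],[0,0,0,-0.116],[0,0,0,0]]]' 0
python3 -c "
from to import *
to([605,285,125],[.9975,-.071])"
```

```text
time: 11.78
tool_pos: [472.0, -195.5, 63.7]
tcp_rot: [-0.831, 1.569, 2.419]
contact_force: [1.0, -0.1, -0.6]
grip_width: 91.8
time: 12.45
tool_pos: [473.0, -195.8, 123.4]
tcp_rot: [2.24, 1.57, 0.025]
contact_force: [-0.5, 0.8, -0.2]
grip_width: 42.9
time: 12.95
tool_pos: [472.9, -195.8, 123.4]
tcp_rot: [1.702, 1.57, 0.065]
contact_force: [-0.0, -0.4, -0.9]
grip_width: 3.2
t 12.95 pos [ 472.9 -195.8  123.4] F [-0.  -0.4 -0.9] w 3.2
y [ 0.9978 -0.0657  0.0005] z [-0.0657 -0.9978 -0.0001]
shift cm [ -0.16  10.02 -48.84]
turn for y->dir 0.005353395269677667
```

```bash
python3 -m handwheel '[[[0,0.77,-3.7,0],[0,0.77,-3.7,0],[0,0.77,-3.7,0],[0,0.77,-3.7,0],[0,0.77,-3.7,0],[0,0.77,-3.7,0],[0,0.77,-3.7,0],[0,0.77,-3.7,0]]]';python3 -m handwheel '[[[0,0.77,-3.7,0],[0,0.77,-3.7,0],[0,0.77,-3.7,0],[0,0.77,-3.7,0],[0,0.77,-3.7,0],[0,0,0,0]]]'
python3 - <<'E'
from to import *
from cl import cloud
to([605,285,12],[.9975,-.071])
im,D=cap('top');X=cloud('top',D);im2,D2=cap('side');X2=cloud('side',D2)
np.set_printoptions(precision=1)
ax=np.array([.994,.108]);ay=np.array([-.108,.994]);c=np.array([603.8,-180.6])
for nm,Y in(('top',X),('side',X2)):
    cx=(Y[...,:2]-c)@ax;cy=(Y[...,:2]-c)@ay
    for lo,hi in((-105,-60),(-60,-8),(8,60),(60,105)):
        m=(cy>lo)&(cy<hi)&(cx>-130)&(cx<-60)&(Y[...,2]>14)&(Y[...,2]<54)
        if m.sum()>3: print(nm,lo,hi,m.sum(),'chest x',np.percentile(cx[m],[0,5,10,25,50]))
cv2.imwrite('pics/t12.png',cv2.resize(im[200:340,190:430,::-1],(800,467),interpolation=cv2.INTER_CUBIC))
cv2.imwrite('pics/s12.png',cv2.resize(im2[150:400,200:440,::-1],(576,600),interpolation=cv2.INTER_CUBIC))
E
```

```text
time: 13.62
tool_pos: [555.3, 97.1, 123.5]
tcp_rot: [2.011, 1.57, 0.366]
contact_force: [1.3, 0.1, -0.5]
grip_width: 0.5
time: 14.12
tool_pos: [606.6, 283.7, 122.6]
tcp_rot: [2.884, 1.568, 1.244]
contact_force: [-0.6, 0.4, -0.3]
grip_width: 0.7
t 14.12 pos [606.6 283.7 122.6] F [-0.6  0.4 -0.3] w 0.7
y [ 1.  -0.1  0. ] z [-0.1 -1.  -0. ]
shift cm [11.1 -0.2 -0.1]
turn for y->dir 0.0021548388353361523
top -105 -60 71 chest x [-77.6 -77.  -76.4 -73.6 -69.7]
top -60 -8 94 chest x [-77.8 -77.  -76.5 -73.9 -70. ]
top 8 60 86 chest x [-77.6 -77.  -76.6 -74.5 -70.6]
top 60 105 71 chest x [-76.9 -76.7 -76.4 -74.1 -70.4]
side -105 -60 323 chest x [-77.2 -76.3 -76.2 -75.5 -73.6]
side -60 -8 255 chest x [-77.2 -76.5 -76.3 -75.8 -75.1]
side 8 60 213 chest x [-77.3 -76.7 -76.5 -75.9 -75.3]
side 60 105 140 chest x [-77.1 -76.3 -76.1 -75.8 -75.1]
```

View pics/t12.png

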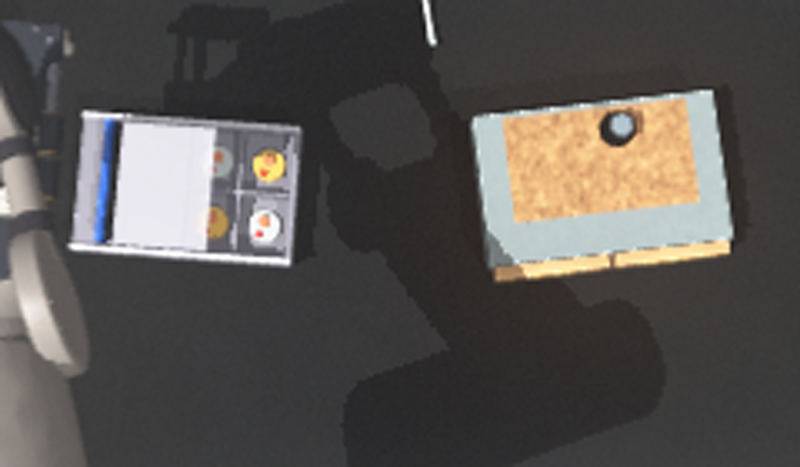

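View pics/s12.png

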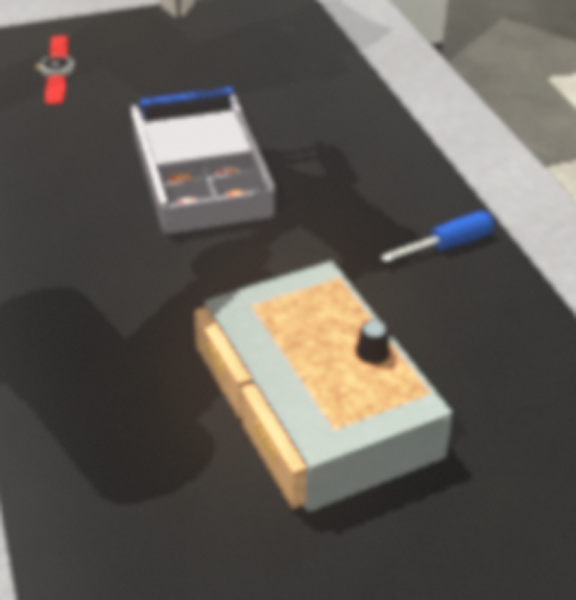

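```bash
python3 -m handwheel '[[[3,0,0,0],[3,0,0,0],[2,0,0,0],[1.5,-0.1,0,0],[1,0,0,0],[0.5,0,0,0],[0,0,0,0]]]';
cat > tr.py <<'E'
import sys
from to import *
from cl import cloud
im,D=cap('top');X=cloud('top',D);im2,D2=cap('side');X2=cloud('side',D2)
c=np.array([597.5,180.2]);v=np.array([.9975,-.071]);u=np.array([.071,.9975])
to();t=bot.get_obs()['tool_pos'];np.set_printoptions(precision=1)
print('tcp tray',(t[:2]-c)@v,(t[:2]-c)@u)
for nm,Y in(('top',X),('side',X2)):
    tx=(Y[...,:2]-c)@v;ty=(Y[...,:2]-c)@u
    I=(im if nm=='top' else im2).astype(int);blue=(I[...,2]-I[...,0]>40)
    m=(abs(tx)<60)&(abs(ty)<100)&(Y[...,2]>44)&(Y[...,2]<70)&blue
    if m.sum()>3: print(nm,m.sum(),'lip ty',np.percentile(ty[m],[0,5,25,50,75,95,100]),'tx',tx[m].min(),tx[m].max())
a=cv2.resize(im[190:300,190:300,::-1],(400,400),interpolation=cv2.INTER_CUBIC)
b=cv2.resize(im2[150:260,220:330,::-1],(400,400),interpolation=cv2.INTER_CUBIC)
cv2.imwrite('pics/'+sys.argv[1],np.hstack([a,b]))
E
python3 tr.py tr1.png
```

```text
time: 14.8
tool_pos: [605.1, 275.9, 12.7]
tcp_rot: [-1.067, 1.569, -2.71]
contact_force: [-0.8, -0.1, 0.1]
grip_width: 0.4
t 14.9 pos [606.2 276.7  14.5] F [0.5 0.5 0.5] w 0.3
y [ 1.  -0.1  0. ] z [-0.1 -1.  -0. ]
tcp tray 1.8139061405183383 96.84179600233877
top 112 lip ty [61.2 61.9 63.1 64.8 66.9 69.  69.9] tx -52.84248552453825 52.82856329662535
side 79 lip ty [53.9 56.  58.3 59.7 62.7 65.3 69. ] tx -50.340023137902534 53.65787597508549
```

View pics/tr1.png

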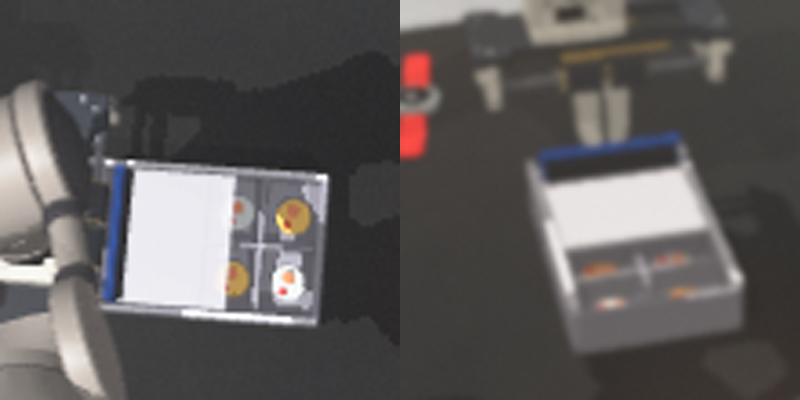

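```bash
python3 -m handwheel '[[[0,0,0.6,0],[0,0,0.6,0],[0,0,0.5,0],[0,0,0.5,0],[0,0,0.5,0],[0,0,0.5,0],[0,0,0,0]]]';python3 tr.py tr2.png
```

```text
time: 15.48
tool_pos: [603.3, 243.9, 13.6]
tcp_rot: [0.46, 1.57, -1.181]
contact_force: [0.6, 0.9, -0.3]
grip_width: 0.4
t 15.58 pos [603.1 244.5  13.3] F [ 0.1 -0.3 -0.7] w 0.7
y [ 1.  -0.1 -0. ] z [-0.1 -1.   0. ]
tcp tray 1.0233668353765701 64.52380763926176
side 78 lip ty [40.9 42.  44.4 45.7 48.  51.1 53.6] tx -49.7236261117902 50.02707435089612
```

View pics/tr2.png

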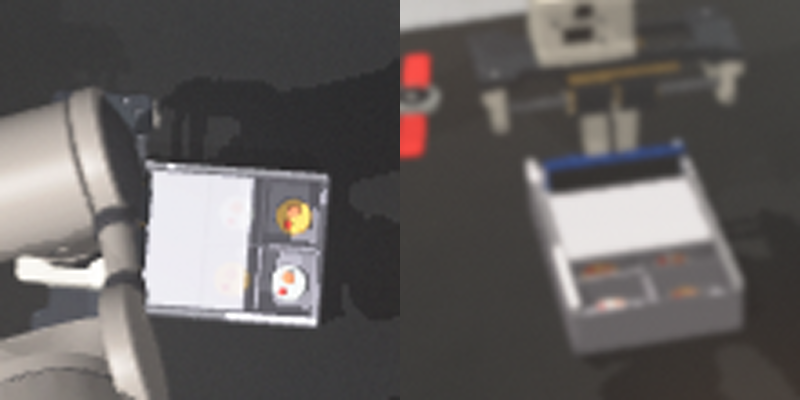

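```bash
python3 -m handwheel '[[[0,0,0.5,0],[0,0,0.5,0],[0,0,0.5,0],[0,0,0.5,0],[0,0,0.5,0],[0,0,0.5,0],[0,0,0.4,0],[0,0,0,0]]]';python3 tr.py tr3.png
```

```text
time: 16.25
tool_pos: [600.7, 209.9, 13.3]
tcp_rot: [-0.474, 1.57, -2.116]
contact_force: [0.8, -0.2, -0.4]
grip_width: 0.4
t 16.35 pos [601.  210.5  13.4] F [-0.7  0.6  0.4] w 0.1
y [ 1.  -0.1  0. ] z [-0.1 -1.   0. ]
tcp tray 1.3272925007058851 30.5109021687243
side 74 lip ty [ 6.8  8.1 10.1 11.6 13.4 15.7 20.4] tx -47.947848541010444 52.64026053608496
```

View pics/tr3.png

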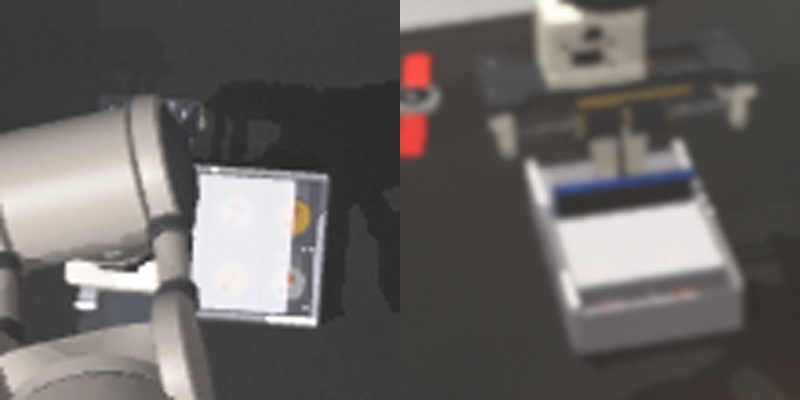

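```bash
python3 -m handwheel '[[[0,0,0.3,0],[0,0,0.3,0],[0,0,0.3,0],[0,0,0.3,0],[0,0,0.2,0],[0,0,0,0]]]';python3 -m handwheel '[[[0,0,0.15,0],[0,0,0.15,0],[0,0,0,0]]]';python3 -m handwheel '[[[0,0,0.1,0],[0,0,0.1,0],[0,0,0,0]]]'
```

```text
time: 16.85
tool_pos: [599.9, 196.5, 13.4]
tcp_rot: [0.029, 1.57, -1.612]
contact_force: [-0.6, 0.9, 1.0]
grip_width: 0.4
time: 17.1
tool_pos: [599.6, 193.9, 13.4]
tcp_rot: [0.073, 1.571, -1.568]
contact_force: [0.6, 0.5, 0.4]
grip_width: 0.6
time: 17.35
tool_pos: [599.5, 192.0, 13.4]
tcp_rot: [-0.401, 1.571, -2.042]
contact_force: [0.6, 1.6, 0.7]
grip_width: 0.6
```

```bash
python3 -m handwheel '[[[0,0,0.1,0],[0,0,0.1,0],[0,0,0,0]]]';python3 -m handwheel '[[[0,0,0.1,0],[0,0,0.1,0],[0,0,0,0]]]'; python3 tr.py tr4.png
```

```text
time: 17.6
tool_pos: [599.3, 189.9, 13.4]
tcp_rot: [-0.235, 1.571, -1.876]
contact_force: [0.3, 1.2, 1.3]
grip_width: 0.5
time: 17.85
tool_pos: [599.2, 188.2, 13.4]
tcp_rot: [3.118, 1.571, 1.477]
contact_force: [1.0, 2.5, 0.9]
grip_width: 0.2
t 17.95 pos [599.2 188.1  13.4] F [0.1 1.5 1.7] w 0.5
y [ 1.  -0.1  0. ] z [-0.1 -1.   0. ]
tcp tray 1.1434308900664525 8.025953347641087
side 79 lip ty [-14.7 -13.7 -11.8 -10.1  -8.8  -5.5  -1.6] tx -49.477488821048254 53.435405977608774
```

View pics/tr4.png

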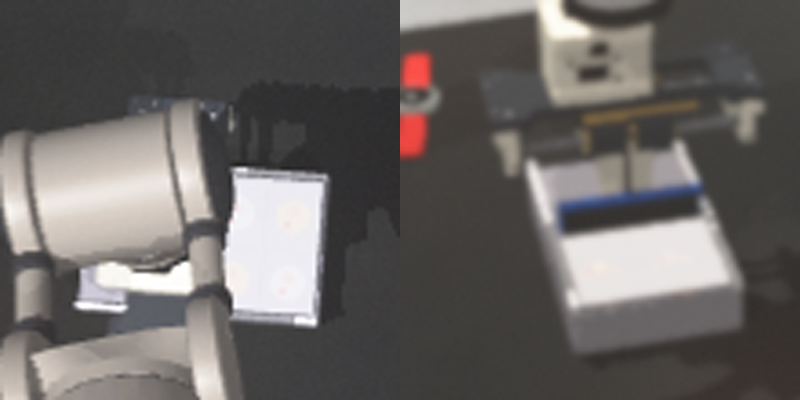

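```bash
python3 -m handwheel '[[[0,0,0.1,0],[0,0,0,0]]]';python3 -m handwheel '[[[0,0,0.1,0],[0,0,0,0]]]';python3 -m handwheel '[[[0,0,0.1,0],[0,0,0,0]]]'
```

```text
time: 18.12
tool_pos: [599.2, 188.1, 13.4]
tcp_rot: [2.931, 1.569, 1.29]
contact_force: [0.8, 5.8, -0.6]
grip_width: 0.7
time: 18.28
tool_pos: [599.2, 188.1, 13.5]
tcp_rot: [2.898, 1.568, 1.257]
contact_force: [1.6, 9.2, -1.8]
grip_width: 0.4
time: 18.45
tool_pos: [599.3, 188.1, 13.5]
tcp_rot: [2.895, 1.566, 1.254]
contact_force: [1.4, 13.9, -1.4]
grip_width: 0.8
```

```bash
python3 -m handwheel '[[[0,0,-0.3,0],[0,0,-0.3,0],[0,0,-0.8,0],[0,0,-1.5,0],[-2,0,-1,0],[-3,0,0,0],[-3,0,0,0],[-3,0,-2,0]]]'; python3 -m handwheel '[[[-3,0,-3,0],[-1,0,-3,0],[0,0,-3,0],[0,0,-3,0],[0,0,-1,0],[0,0,0,0],[0,0,0,0],[0,0,0,0]]]'; python3 tr.py tr5.png
python3 - <<'E'
from cl import *
im,D=cap('top','topf.png');X=cloud('top',D);im2,D2=cap('side','sidef.png');X2=cloud('side',D2)
ax=np.array([.994,.108]);ay=np.array([-.108,.994]);c=np.array([603.8,-180.6])
for nm,Y in(('top',X),('side',X2)):
    cx=(Y[...,:2]-c)@ax;cy=(Y[...,:2]-c)@ay
    for lo,hi in((-105,-8),(8,105)):
        m=(cy>lo)&(cy<hi)&(cx>-130)&(cx<-60)&(Y[...,2]>14)&(Y[...,2]<54)
        print(nm,lo,hi,m.sum(),'chest x',np.percentile(cx[m],[0,5,10]))
h=dict(watch=0,loupe=56,pot=0,screwdriver=5)
for n in('top','side'):
    for l in h:
        for r in bot.spot_point(n,l)[:1]: print(n,l,round(r['conf'],2),np.array(r['point']),at_z(n,r['point'],h[l]))
print(bot.get_obs()['dq'],bot.get_obs()['contact_force'],bot.get_obs()['time'])
E
```

```text
time: 19.12
tool_pos: [603.0, 242.5, 124.4]
tcp_rot: [-0.486, 1.568, -2.129]
contact_force: [1.2, 0.3, -0.2]
grip_width: 0.6
time: 19.78
tool_pos: [612.2, 372.0, 162.5]
tcp_rot: [-0.45, 1.57, -2.092]
contact_force: [-0.4, 0.2, 0.2]
grip_width: 0.3
t 19.88 pos [612.5 371.6 163. ] F [ 0.2  0.9 -0.5] w 0.6
y [ 1.  -0.1 -0. ] z [-0.1 -1.   0. ]
tcp tray 1.371825920515404 192.01076588390143
top 112 lip ty [-9.9 -8.8 -7.3 -5.3 -3.  -1.5 -0.3] tx -52.87463881138335 51.06581922005163
side 101 lip ty [-15.9 -14.2 -11.6 -10.   -8.3  -4.9  -1.8] tx -51.29570184661769 52.77206787568962
top -105 -8 163 chest x [-77.7 -77.  -76.6]
top 8 105 160 chest x [-77.6 -76.9 -76.3]
side -105 -8 560 chest x [-77.3 -76.4 -76.2]
side 8 105 355 chest x [-77.6 -76.5 -76.3]
top watch 0.57 [458.5 285.8] [ 508.8 -449.7    0. ]
top loupe 0.49 [375.6 243.1] [ 631.  -195.8   56. ]
top pot 0.61 [458.8 286.7] [ 506.1 -450.5    0. ]
top screwdriver 0.7 [316.7 190. ] [799.1 -28.9   5. ]
side watch 0.57 [224.8 182.9] [486.4 434.5   0. ]
side loupe 0.77 [357.1 294.8] [ 653.  -192.9   56. ]
side pot 0.89 [333.4 456.3] [ 497.1 -465.6    0. ]
side screwdriver 0.66 [381.9 254.9] [790.  -39.1   5. ]
[ 0.  0. -0.  0.  0.  0.] [1.1 0.3 0.3] 20.3833
```

View pics/tr5.png

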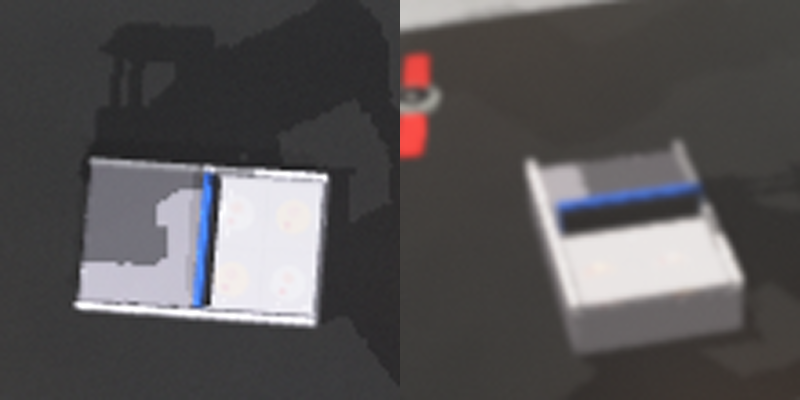

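View pics/topf.png

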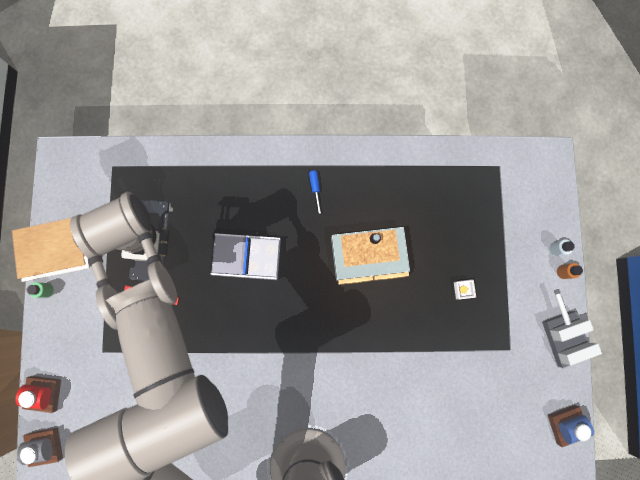

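```bash
python3 -c "
from plant import bot
print(bot.close_job())"
```

```text
the job is handed in; nothing more can be done
None
```

Both drawers and the clear cover are pushed shut, and the job was handed in at about 20.4 s of the 54 s allowed. No verdict was reported, so what follows rests on my own checks.

**What I did**
- **Drawers:** I pushed both at once with the open fingertips, one on each front, until the arm stalled on the hard stop at about 15 N.
- **Cover:** I pushed the outside of the blue lip with the shut fingers until it stalled at about 14 N.
- Pushing speed was at most about 0.1 m/s. Afterwards I backed off and raised the arm well clear.

**Last checks**
- **Drawers:** both fronts measure about 77 mm from the chest centre in both cameras. That is the fully shut value.
- **Cover:** the panel covers all four compartments. The shut position of the lip is not given, so "fully shut" rests on the stall and the picture.
- **Robot:** at rest, with contact force about zero within sensor noise.
- **Bystanders:** the pot, loupe and screwdriver were found within about 12 mm of their first estimates, which is the detectors' own scatter. They look unmoved in the pictures.

**What disagreed**
- **Finger height:** the fingertips sit roughly 30 to 45 mm higher than the reported TCP. On my first pass at a reported 26 mm they went over the drawer fronts and stopped above or inside the open drawers without touching anything. I lifted straight out and worked from the camera-measured height instead.
- **Watch:** in the final top view the arm partly hid the watch, and the detector reported the pot's position for it. The side view put it about 17 mm from its first estimate. That is close to the 20 mm limit but about the scatter of that detection, and the arm never went low near it.

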